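Change the wrapping-paper roll

TASK

The sandwich-paper holder is out of paper and its empty cardboard core is still held in the clips. Pull the empty core up out of the holder and lay it in the steel scrap pan first; then load the new white roll, pressing it down past the red sprung jaws until both ends are seated in their clips and both jaws have closed over the stub axles. Leave the bottles, jars and pepper shaker round about standing where they are.

Things in the scene. Friction and masses are not known exactly. Their poses are not given: they have to be found in the camera images.
- paper_holder: Fixed bench-top paper holder: grey base plate 165 x 224 mm, toothed steel tear bar along the front (99 mm before the roll axis, 45 mm high), a grey cheek 14 mm thick at each end (y = +-87.5 to +-101.5 mm) with a clip on top; open between the cheeks above 25 mm. Origin on the counter below the middle of the roll axis; x to its back (tear bar at -x), y along the roll axis, z up.
- seat (a point): Where the middle of a fully seated roll lies: 75 mm above the holder's origin, same axes. Each clip takes a stub axle from straight above: black saddle 18 mm wide, black fixed prong in front that flares forward and reaches 30 mm above the axis, red sprung jaw behind. Play of 2.5 mm between end plug and cheek at either end.
- jaw_left (a joint): Red sprung jaw of the clip on the holder's +y side. 0 rad is closed, where its spring holds it; grows to 0.6 as it is pushed back. Its rounded nose overhangs the stub by about 3.5 mm; a stub passing in or out swings it back about 0.15 rad, then it snaps shut. Each jaw resists with about 5 to 8 N either way; a roll does not go in by its own weight.
- jaw_right (a joint): The same jaw on the holder's -y side.
- nose_left (a point): Centre of the rounded nose (radius 4 mm) of the left jaw: closed, 8.5 mm behind and 9.3 mm above the seated axis, 94.5 mm from the middle.
- nose_right (a point): The same on the right jaw.
- spent_core: Empty brown cardboard core, tube 34 mm in diameter, 160 mm long, 60 g, at the start held in the clips with its axis at the seat. Each end has a green octagonal plug (60 mm across flats, 5 mm thick, rests on a flat) and a green stub axle 16 mm in diameter, 20 mm long; 210 mm over all. Origin at the middle of its axis; y along its length, either end to either side.
- fresh_roll: New roll of white wrapping paper, rigid, 54 mm in diameter, 160 mm long, about 0.3 kg, lying on the counter beside the holder, axis 30 mm up. Each end has a green octagonal plug (60 mm across flats, 5 mm thick, rests on a flat) and a green stub axle 16 mm in diameter, 20 mm long; 210 mm over all. Origin at the middle of its axis; y along its length, either end to either side.
- scrap_pan: Loose open steel gastronorm pan for scrap, inside 305 x 156 mm and 62 mm deep, 65 mm high, 3 mm walls and floor, 7 mm rim; on the other side of the holder from the new roll. Origin at the middle of its underside; x along its long side. A core lying in it has its axis about 33 mm above the counter.
- mustard_bottle: Yellow mustard squeeze bottle 70 x 86 x 192 mm, bystander behind the holder; origin at its underside's middle, z up.
- dressing_bottle: Clear dressing bottle with a white cap, 112 x 131 x 242 mm, bystander at the back right; origin as before.
- spice_jar_1: Glass spice jar with a red lid and dark label, 45 x 45 x 106 mm, bystander at the back; origin as before.
- spice_jar_2: Glass spice jar with a red lid and green label, 45 x 45 x 106 mm, bystander at the back; origin as before.
- jar_1: Jar with a grey lid, 67 x 67 x 100 mm, bystander at the back left; origin as before.
- mill_1: Small glass pepper shaker with a grey top, 44 x 44 x 90 mm, bystander at the back; origin as before.

How it is judged (in metres and radians):
On the way:
1. the empty core lies in the scrap pan, let go (x of spent_core in the frame of scrap_pan between -0.07 and 0.07 m and y of spent_core in the frame of scrap_pan between -0.07 and 0.07 m and z of spent_core in the frame of scrap_pan between 0 and 0.045 m and contact force between the fingers and spent_core below 0.05 N), for 0.2 s.
At the end, for the whole second after the job is handed in: The new roll sits in both clips (its middle within 4 mm of the seat front to back, 3 mm in height and 7 mm along the axis, its axis within 0.03 rad of the holder's) with both red jaws closed over the stubs (below 0.06 rad); the empty core lies at rest inside the upright scrap pan (x of fresh_roll in the frame of seat between -0.004 and 0.004 m and y of fresh_roll in the frame of seat between -0.007 and 0.007 m and z of fresh_roll in the frame of seat between -0.003 and 0.003 m and angle between the y axis of fresh_roll and the y axis of paper_holder, either way round below 0.03 rad and value of joint each of jaw_left, jaw_right below 0.06 rad and x of spent_core in the frame of scrap_pan between -0.07 and 0.07 m and y of spent_core in the frame of scrap_pan between -0.07 and 0.07 m and z of spent_core in the frame of scrap_pan between 0 and 0.045 m and angle between scrap_pan's own z axis and vertical below 0.1 rad and linear speed of fresh_roll below 0.02 m/s and linear speed of spent_core below 0.03 m/s); the robot touches nothing.
It fails at once if a bystanding bottle, jar or shaker is knocked over or moved more than 5 cm (angle between any of mustard_bottle, dressing_bottle, spice_jar_1, spice_jar_2, jar_1, mill_1's own z axis and vertical above 0.5 rad or distance of any of mustard_bottle, dressing_bottle, spice_jar_1, spice_jar_2, jar_1, mill_1 from where it was at the start of the episode above 0.05 m).
It also fails if it takes over 58 s, if anything falls off the work surface, if the arm or the gripper's body presses on something with over 40 N, if the wrist force passes 120 N, or if a joint passes its speed limit or range.

ROBOT

A 6-joint arm with a two-finger parallel gripper is mounted at the origin on a cart in front of the work surface, level with it; the furniture and walls round the work are solid. World frame = base frame: x ahead of the robot, y to its left, z up, the work surface at z = 0. Lengths are in mm, angles in rad, forces in N, time in s.
With the tool pointing down it reaches from about 400 to 825 mm from the base axis. Payload 7 kg.
Tool frame: the origin (TCP) lies at the very end of the fingers, on their centre line; the grasp point (between the pads) lies 19 mm behind it; z points along the fingers, y is the line along which they close (so a half turn about z gives the same grasp; the last joint's range is limited). The gripper opens to 88 mm and grips with 3 to 60 N. Pads are 19 mm wide; open, the fingers measure 130 mm over their backs; the gripper's body (78 mm by 193 mm) begins 47 mm behind the grasp point.
Start: joints at [-0.918, 0.359, 0.012, 0, -1.224, -0.288], TCP at [240.787, -630.569, 226.561] pointing down, gripper open.
Joint ranges: [-3.07, 3.07], [-1.43, 2.12], [-1.02, 1.25], [-3.03, 1.67], [-3.05, -0], [-3.03, 3.03]. Speed limits (rad/s): [2.39, 2.39, 3.01, 3.14, 3.14, 3.14].

INTERFACE

Orientations are given as a unit quaternion [x, y, z, w].
In Python, from plant import bot gives the robot as it stands. Calls block until the motion is done:
- bot.move_ptp(position, orientation): joint-space move of the TCP to a pose.
- bot.line_to(position, velocity=150, ori=None): straight line of the TCP; ori=None keeps the orientation; velocity is the mean speed in mm/s.
- bot.move_joints(angles): joint-space move.
- bot.move_gripper(opening, force=None): finger opening in mm; force is the grip in N (None keeps the last); returns when the fingers have stopped.
- bot.pause(seconds).
- bot.solve_ik(position, orientation): joint angles nearest the present ones, or None.
- bot.read_state(): the state.
- bot.camera(name): name is "side" or "top"; returns the picture (420x560x3 uint8, red, green, blue); there is no depth.
- bot.get_calibration(name): a dict with "fx", "fy", "cx", "cy" (pixels), "view" (4x4, takes a point from world to camera coordinates). Camera axes: x right, y up, looking along -z (the intrinsics and any distortion apply to the point x, -y, -z); pixel columns grow to the right and rows downward; lengths in mm; the calibration is good to about 2 mm. A picture is of the moment at which its call begins. get_calibration takes no time and is no camera call.
A pose or a line that the arm cannot do raises bot.Unreachable and nothing moves.
- bot.close_job(): hands the job in; it is judged then, once.
The state is a dict: "t": time; "joint_pos": joint angles; "qvel": joint speeds; "tau": joint torques, N m; "tcp_pos": TCP position; "eef_rot": TCP orientation; "contact_force": force on the tool from outside, world axes, zero at the start; "moment": the same for the moment, N m; "width": finger opening in mm; "finger_force": force on a finger pad.
Only numpy, scipy, OpenCV 4.12 (cv2) and the standard library are available. Lean on these libraries where they do the work, as an engineer would, in place of code of your own. Each camera call takes 0.05 s, during which the arm holds its last target. There are 200 camera calls.

## Working session

There is one attempt and no reset: what is moved stays moved. The work goes in short steps, each a Python script; the robot and the scene stay as the last script left them, time stands still between calls to the robot, and variables do not carry over. Pictures are saved under pics/ and viewed, at most 10 in all, crops included, and the job is handed in when it is done.

```bash
mkdir -p pics; ls; python3 - <<'E'
from plant import bot
import cv2, numpy as np
for n in ("top","side"):
    im=bot.camera(n); cv2.imwrite(f"pics/{n}0.png",im[:,:,::-1])
    c=bot.get_calibration(n); print(n,{k:np.round(v,4).tolist() if k!='x' else v for k,v in c.items()})
s=bot.read_state(); print(s)
E
```

```text
pics
top {'fx': 537.1584, 'fy': 537.1584, 'cx': 280.9677, 'cy': 214.3727, 'view': [[-0.0081, -0.9998, -0.0178, 17.8107], [0.9899, -0.0106, 0.1412, -616.4496], [-0.1413, -0.0164, 0.9898, -1272.0591], [0.0, 0.0, 0.0, 1.0]]}
side {'fx': 494.7376, 'fy': 494.7376, 'cx': 273.6667, 'cy': 204.701, 'view': [[-0.9742, 0.2255, 0.0104, 600.8892], [-0.1744, -0.7814, 0.5992, 68.4556], [0.1432, 0.5819, 0.8006, -1332.93], [0.0, 0.0, 0.0, 1.0]]}
{'t': 0.1, 'joint_pos': array([-9.17848445e-01,  3.59330971e-01,  1.11688000e-02, -2.87850181e-04,
       -1.22411699e+00, -2.88114712e-01]), 'qvel': array([ 0.00041811, -0.00034829,  0.00161143,  0.00279259, -0.00074545,
        0.00045668]), 'tau': array([-4.57777533e-04, -5.84163988e+01,  2.93755835e+01,  7.01553404e+00,
        1.02337101e-02, -6.09327731e-05]), 'tcp_pos': array([ 240.65967643, -630.17860376,  225.71792786]), 'eef_rot': array([-1.81358349e-01,  9.83416789e-01,  7.22197159e-04, -2.15508987e-04]), 'contact_force': array([ 0.10355565, -0.74012736, -0.28300781]), 'moment': array([ 0.0167797 , -0.00040251, -0.03442278]), 'finger_force': 0.0, 'width': 87.46844402466694}
```

View pics/top0.png

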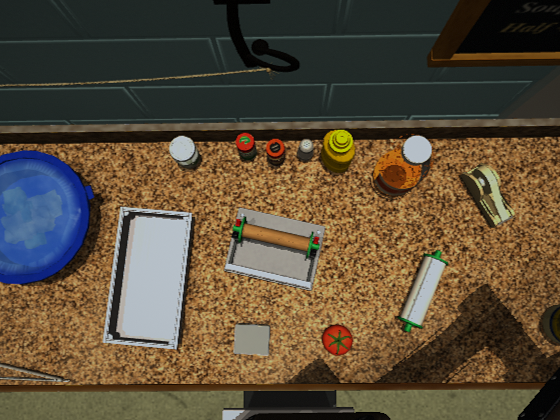

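View pics/side0.png

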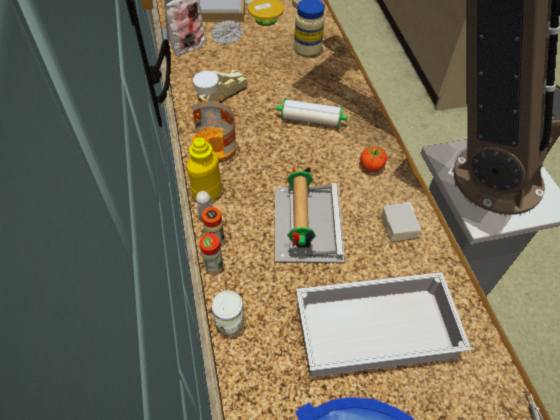

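Top view: holder with the brown core at about (275,237), white roll at (423,291), pan at (149,278), and bottles along the back at rows 140–190. The side view shows the same objects, with the core at (300,207), roll at (312,113) and pan at (382,325). Next step is to measure them with colour masks.

```bash
cat > h.py <<'E'
from plant import bot
import cv2, numpy as np
def ray(n,uv):
    c=bot.get_calibration(n); V=np.array(c['view']); R=V[:3,:3]
    d=np.array([(uv[0]-c['cx'])/c['fx'],-(uv[1]-c['cy'])/c['fy'],-1.])
    return -R.T@V[:3,3], R.T@d
def onplane(n,uv,z):
    o,d=ray(n,uv); return o+d*(z-o[2])/d[2]
def tri(a,b):
    (o1,d1),(o2,d2)=ray('top',a),ray('side',b)
    s=np.linalg.lstsq(np.c_[d1,-d2],o2-o1,rcond=None)[0]
    p,q=o1+d1*s[0],o2+d2*s[1]; return (p+q)/2,np.linalg.norm(p-q)
def blob(im,roi,lo,hi):
    """largest blob of an HSV range in roi (x0,y0,x1,y1): minAreaRect and mask area, full-image pixels"""
    x0,y0,x1,y1=roi; h=cv2.cvtColor(im[y0:y1,x0:x1],cv2.COLOR_RGB2HSV)
    m=cv2.morphologyEx(cv2.inRange(h,lo,hi),cv2.MORPH_CLOSE,np.ones((3,3)))
    cs=cv2.findContours(m,cv2.RETR_EXTERNAL,cv2.CHAIN_APPROX_NONE)[0]
    cs=sorted(cs,key=cv2.contourArea,reverse=True)
    return [c.reshape(-1,2)+[x0,y0] for c in cs]
def ends(c):
    """midpoints of the short sides of the min-area rectangle, and its width"""
    b=cv2.boxPoints(cv2.minAreaRect(c.astype(np.float32)))
    if np.linalg.norm(b[0]-b[1])>np.linalg.norm(b[1]-b[2]): b=np.roll(b,-1,0)
    return (b[0]+b[1])/2,(b[2]+b[3])/2,np.linalg.norm(b[0]-b[1])
E
python3 - <<'E'
from h import *
T=cv2.imread('pics/top0.png')[:,:,::-1].copy();S=cv2.imread('pics/side0.png')[:,:,::-1].copy()
np.set_printoptions(precision=1,suppress=True)
br=((5,90,70),(20,255,255)); wh=((0,0,130),(179,60,255)); gr=((50,100,40),(85,255,255))
R={'coreT':(T,(232,215,322,260),br),'coreS':(S,(280,170,325,250),br),'rollT':(T,(395,245,450,340),wh),'rollS':(S,(270,90,355,135),wh)}
for k,(im,roi,r) in R.items():
    c=blob(im,roi,*r)[0]; a,b,w=ends(c); n='top' if k[-1]=='T' else 'side'
    z=75 if 'core' in k else 30
    print(k,cv2.contourArea(c),a,b,w,onplane(n,a,z),onplane(n,b,z), 'len',np.linalg.norm(onplane(n,a,z)-onplane(n,b,z)))
for nm,im,n,rois in (('coregreen',T,'top',(225,210,330,265)),('rollgreen',T,'top',(390,240,455,340)),('coregreen',S,'side',(270,160,330,260)),('rollgreen',S,'side',(260,85,360,140))):
    z=75 if 'core' in nm else 30
    for c in blob(im,rois,*gr)[:3]:
        m=cv2.boundingRect(c.astype(np.int32)); ctr=c.mean(0); print(nm,n,cv2.contourArea(c),m,ctr,onplane(n,ctr,z))
# pan: bright inside+rim
for im,n,roi in ((T,'top',(98,200,198,355)),(S,'side',(290,268,475,380))):
    c=blob(im,roi,(0,0,120),(179,45,255))[0]; b=cv2.boxPoints(cv2.minAreaRect(c.astype(np.float32))); print('pan',n,b.tolist()); print(np.array([onplane(n,p,65) for p in b]))
big=np.vstack([np.hstack([cv2.resize(T[200:350,380:460],None,fx=4,fy=4,interpolation=2),cv2.resize(T[200:300,220:330],(440,400),interpolation=2)[:,:440] if 0 else cv2.copyMakeBorder(cv2.resize(T[200:300,222:332],(440,400),interpolation=2),0,200,0,0,0)])])
cv2.imwrite('pics/crop1.png',big[:,:,::-1]); print(big.shape)
E
```

```text
coreT 835.0 [242.2 229. ] [308.1 244.1] 13.585341 [577.8 104.2  75. ] [540.2 -52.3  75. ] len 160.94831013203947
coreS 801.0 [308.5 170. ] [308.5 226. ] 31.0 [508.9 -80.4  75. ] [554.4  84.4  75. ] len 170.9745575563115
rollT 1283.0 [436.1 259.2] [410.6 320.9] 20.838179 [ 504.3 -364.6   30. ] [ 357.2 -296.5   30. ] len 162.09132499158216
rollS 861.5 [283.3 106.3] [338.8 115.3] 17.100939 [ 502.2 -371.5   30. ] [ 354.1 -299.8   30. ] len 164.5207317194865
coregreen top 76.0 (306, 232, 13, 26) [311.3 244.9] [538.3 -59.8  75. ]
coregreen top 74.0 (233, 217, 12, 26) [239.4 229.2] [577.6 111.   75. ]
rollgreen top 82.0 (398, 317, 25, 15) [409.2 323.8] [ 350.5 -293.    30. ]
rollgreen top 61.0 (425, 250, 23, 15) [436.7 256.8] [ 510.2 -366.3   30. ]
coregreen side 156.0 (288, 227, 25, 19) [299.4 234.1] [580.6 101.5  75. ]
coregreen side 129.5 (288, 171, 24, 16) [299.2 176.9] [537.6 -63.5  75. ]
coregreen side 3.0 (310, 235, 5, 6) [312.1 237.5] [554.9 116.7  75. ]
rollgreen side 32.0 (338, 106, 10, 21) [341.1 116.3] [ 349.  -294.3   30. ]
rollgreen side 25.0 (276, 98, 10, 21) [281.4 107.9] [ 509.2 -366.1   30. ]
pan top [[102.20062255859375, 341.9943542480469], [117.95889282226562, 204.1095733642578], [192.0201416015625, 212.57369995117188], [176.26187133789062, 350.45849609375]]
[[315.8 433.3  65. ]
 [643.  407.6  65. ]
 [620.3 226.8  65. ]
 [295.4 258.7  65. ]]
pan side [[296.0462341308594, 288.3692626953125], [460.1077575683594, 267.861572265625], [470.4461975097656, 350.56927490234375], [306.3846740722656, 371.07696533203125]]
[[621.1 228.1  65. ]
 [254.5 259.3  65. ]
 [318.  436.7  65. ]
 [646.2 403.6  65. ]]
(600, 760, 3)
```

View pics/crop1.png

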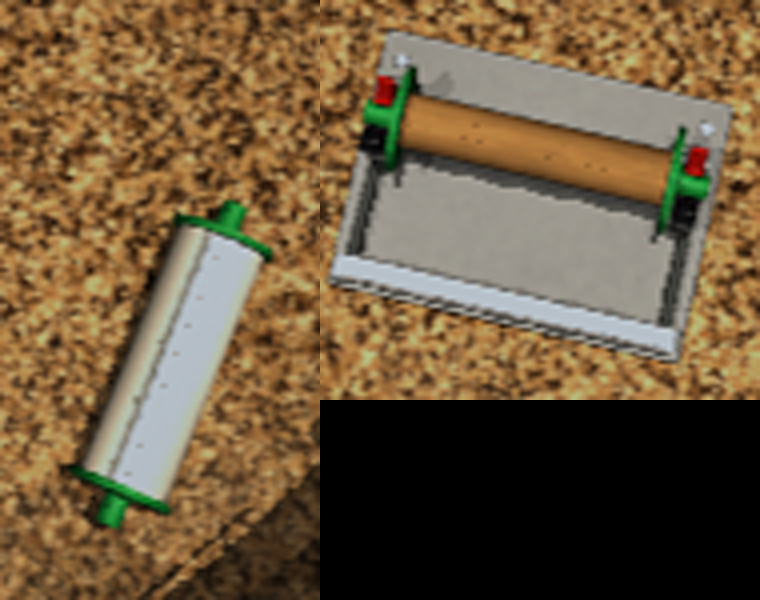

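The crop confirms it: the core sits in both clips with red jaws behind and black prongs in front, and the roll lies clear on the counter. Next I'll check the yaw against the base plate's back edge and test IK for all the poses.

```bash
cat >> h.py <<'E'
from scipy.spatial.transform import Rotation as Rn
def down(ang):
    """tool pointing down with its x axis (roll axis) at world angle ang"""
    x=np.array([np.cos(ang),np.sin(ang),0]); z=np.array([0,0,-1.]); return Rn.from_matrix(np.c_[x,np.cross(z,x),z]).as_quat()
E
python3 - <<'E'
from h import *
np.set_printoptions(precision=3,suppress=True)
T=cv2.imread('pics/top0.png')[:,:,::-1].copy()
# back edge of base: per column topmost low-saturation pixel, sub-pixel by saturation gradient
g=cv2.cvtColor(T,cv2.COLOR_RGB2HSV)[:,:,1].astype(float); g=cv2.GaussianBlur(g,(3,3),0)
m=(g<70)
pts=[]
for u in range(246,321):
    v=200+np.argmax(m[200:260,u]); pts.append((u,v-(70-g[v,u])/(g[v-1,u]-g[v,u]+1e-6)))
pts=np.array(pts); w=np.array([onplane('top',p,4)[:2] for p in pts])
for _ in range(4):
    a=np.polyfit(w[:,1],w[:,0],1); r=w[:,0]-np.polyval(a,w[:,1]); w=w[abs(r)<max(2*np.median(abs(r)),.8)]
print('back edge axis angle',np.arctan2(1,a[0]),len(w),r.std())
for nm,pt in (('mustard cap',(341,138)),('dress cap',(416,150))): print(nm,onplane('top',pt,192 if 'm' in nm[0] else 242))
print('start',bot.read_state()['joint_pos'])
for nm,p,a in (('core',(559,26,56),1.337),('pan',(468,332,17),-.088),('roll',(430.4,-330,11),-.431)):
    for k in (0,np.pi):
        q=bot.solve_ik(list(p),down(a+k).tolist()); print(nm,k,q)
E
```

```text
back edge axis angle 1.339775116303101 74 0.2784489101832789
mustard cap [ 764.642 -124.62   192.   ]
dress cap [ 722.058 -276.487  242.   ]
start [-0.918  0.359  0.011 -0.    -1.224 -0.288]
core 0 [ 0.396  0.342 -0.455  0.    -0.774  2.511]
core 3.141592653589793 [ 0.396  0.342 -0.455  0.    -0.774 -0.63 ]
pan 0 [ 0.958  0.414 -0.456  0.    -0.7    0.525]
pan 3.141592653589793 [ 0.958  0.414 -0.456 -0.    -0.7   -2.617]
roll 0 [-0.293  0.383 -0.533  0.    -0.655  1.432]
roll 3.141592653589793 [-0.293  0.383 -0.533  0.    -0.655 -1.709]
```

```bash
python3 - <<'E'
from h import *
np.set_printoptions(precision=2,suppress=True)
def st(l):
    s=bot.read_state(); print(l,s['t'],s['tcp_pos'],s['contact_force'],s['moment'],s['width'],s['finger_force'])
A=1.339+np.pi
bot.move_ptp([430,-330,240],down(-.431+np.pi).tolist())
bot.move_ptp([559,26,170],down(A).tolist()); st('above')
bot.line_to([559,26,56],150); st('low')
bot.move_gripper(20,10); bot.pause(.3); st('grip10')
bot.move_gripper(20,45); bot.pause(.3); st('grip45')
E
```

```text
above 2.8667 [559.07  25.13 170.09] [-0.17 -0.01 -0.6 ] [0.04 0.1  0.02] 87.43584426785105 0.0
low 3.775 [559.64  25.89  56.76] [ 0.18 -0.52  1.15] [0.07 0.1  0.01] 87.73803020147781 0.0
grip10 4.975 [559.01  25.99  55.99] [ 0.12 -0.14  0.22] [ 0.01 -0.01  0.  ] 33.39530934566711 10.00002309679985
grip45 5.4917 [559.03  26.03  56.01] [ 0.72  0.9  -0.08] [ 0.06 -0.01  0.07] 33.141571662628365 44.99981760978699
```

```bash
python3 - <<'E'
from h import *
np.set_printoptions(precision=2,suppress=True)
def st(l):
    s=bot.read_state(); print(l,s['t'],s['tcp_pos'],s['contact_force'],s['moment'],s['width'],s['finger_force'])
bot.line_to([559,26,96],60); st('lift')
bot.line_to([559,26,200],200); st('up')
bot.move_ptp([468.6,331.6,200],down(-.088).tolist()); st('pan')
cv2.imwrite('pics/top1.png',bot.camera('top')[:,:,::-1])
E
```

```text
lift 6.3083 [558.79  25.98  95.99] [0.08 0.02 0.11] [ 0.04  0.11 -0.01] 33.038901806591554 44.99985694885254
up 6.975 [558.39  25.99 199.15] [-0.27 -0.14 -1.35] [ 0.01  0.11 -0.02] 32.768246085123835 44.999876618385315
pan 8.1833 [468.59 330.86 199.26] [ 1.08 -0.05 -0.08] [-0.17  0.18  0.01] 33.1118380391328 44.99968886375427
```

View pics/top1.png

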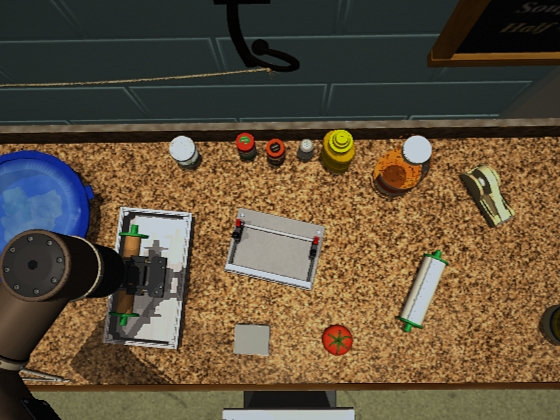

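Core is held above the pan at about (130,278), and the holder is now empty with its red jaws at (238,224) and (316,240). I'll lower the core, release it, and use the same frame to measure the jaws for the seat's position along the axis.

```bash
python3 - <<'E'
from h import *
np.set_printoptions(precision=2,suppress=True)
def st(l):
    s=bot.read_state(); print(l,s['t'],s['tcp_pos'],s['contact_force'],s['moment'],s['width'],s['finger_force'])
bot.line_to([468.6,331.6,60],200); bot.line_to([468.6,331.6,17],70); st('low')
bot.move_gripper(52); bot.pause(.1); st('open')
bot.line_to([468.6,331.6,200],200)
bot.move_gripper(88,60)
bot.move_ptp([430.4,-330,150],down(-.431+np.pi).tolist()); st('above roll')
ims={n:bot.camera(n) for n in('top','side')}
for n,im in ims.items(): cv2.imwrite(f'pics/{n}2.png',im[:,:,::-1])
for n,roi in (('top',(225,210,330,265)),('side',(270,160,330,260))):
    im=ims[n]
    for c in blob(im,roi,(0,150,70),(6,255,255))[:3]+blob(im,roi,(172,150,70),(179,255,255))[:2]:
        if cv2.contourArea(c)>4: M=c.mean(0); print('red',n,cv2.contourArea(c),M,cv2.boundingRect(c.astype(np.int32)),onplane(n,M,82))
    h=cv2.cvtColor(im,cv2.COLOR_RGB2HSV)
E
```

```text
low 9.85 [468.72 331.7   16.96] [ 0.72 -0.8   0.2 ] [-0.08  0.16 -0.01] 33.25585986592225 44.99994456768036
open 10.5333 [468.6  331.63  17.04] [-0.08  0.63  0.4 ] [-0.05  0.15  0.01] 52.01500445993137 0.0
above roll 14.7667 [ 430.82 -329.64  150.08] [-0.28  0.1   0.15] [-0.07 -0.05 -0.03] 87.60864933125112 0.0
red top 21.0 [315.78 240.  ] (313, 237, 6, 7) [549.2  -70.26  82.  ]
red top 20.0 [237.56 222.06] (236, 219, 5, 8) [593.81 114.73  82.  ]
red side 33.5 [295.48 238.9 ] (293, 233, 7, 12) [594.19 116.43  82.  ]
red side 30.0 [293.77 174.83] (292, 168, 6, 14) [550.91 -67.33  82.  ]
```

View pics/side2.png

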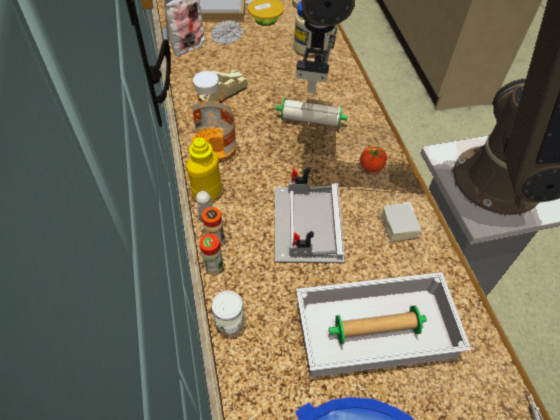

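The core lies in the pan at about (378,324) and both clips are empty. The jaw midpoint agrees with the core-derived seat to about 1 mm. Next is picking up the roll and checking it above the clips.

```bash
python3 - <<'E'
from h import *
np.set_printoptions(precision=2,suppress=True)
def st(l):
    s=bot.read_state(); print(l,s['t'],s['tcp_pos'],s['contact_force'],s['moment'],s['width'],s['finger_force'])
bot.line_to([430.4,-330,11],150)
bot.move_gripper(40,20); bot.move_gripper(40,60); bot.pause(.1); st('grip')
bot.line_to([430.4,-330,180],200)
bot.move_ptp([559,26,150],down(1.339+np.pi).tolist()); bot.pause(.3); st('above')
gr=((50,100,40),(85,255,255))
for n,roi in (('top',(200,190,350,290)),('side',(250,110,350,260))):
    im=bot.camera(n); cv2.imwrite(f'pics/{n}3.png',im[:,:,::-1])
    P=[]
    for c in blob(im,roi,*gr)[:3]: M=c.mean(0); P.append(M); print('green',n,cv2.contourArea(c),M,cv2.boundingRect(c.astype(np.int32)),onplane(n,M,169))
E
```

```text
grip 16.9083 [ 430.67 -329.98   11.24] [-0.21  3.03  4.74] [ 1.16 -0.17  0.05] 53.26818585136312 59.9990040063858
above 19.6167 [558.99  25.3  150.11] [ 0.54  0.37 -2.52] [ 0.04  0.05 -0.  ] 53.045452811297125 59.996028542518616
green top 84.5 [313.42 241.16] (308, 227, 14, 28) [538.53 -60.87 169.  ]
green side 378.0 [304.  210.6] (290, 202, 29, 19) [576.48 104.61 169.  ]
```

View pics/side3.png

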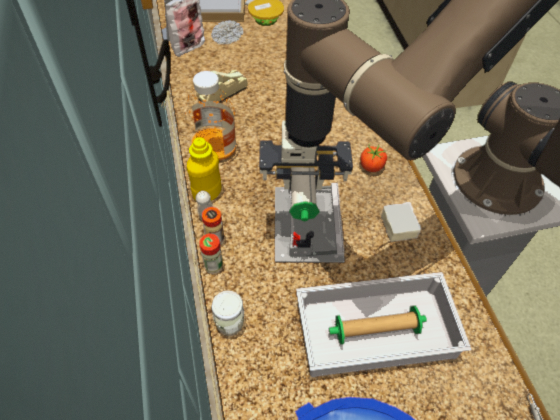

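Roll is held above the clips with its +y end at (304,211). The right plug lands within about 1 mm of where the core's was. I'll press it down in monitored steps.

```bash
python3 - <<'E'
from h import *
np.set_printoptions(precision=2,suppress=True)
bot.line_to([559,26,90],120)
for z in list(range(86,56,-3))+[56]:
    bot.line_to([559,26,z],40)
    s=bot.read_state(); print(z,s['t'],s['tcp_pos'],s['contact_force'],s['moment'],s['width'])
    if np.abs(s['contact_force'][2])>45 or np.linalg.norm(s['contact_force'][:2])>25: print('stop'); break
E
```

```text
86 20.6167 [559.21  26.1   86.39] [-0.25 -0.55 -2.71] [ 0.02  0.09 -0.01] 52.73991829531102
83 20.8667 [558.91  25.97  82.98] [ 0.6   0.15 -1.86] [ 0.03  0.1  -0.  ] 53.103822036460386
80 21.1167 [558.83  25.94  79.77] [-0.16  0.64 -2.89] [ 0.06  0.03 -0.  ] 53.05394594385793
77 21.3667 [558.82  25.93  76.76] [-0.87 -0.7  -1.73] [0.09 0.05 0.02] 52.983040274000295
74 21.6167 [558.92  25.96  73.79] [-0.51  0.33 -3.39] [-0.03  0.05 -0.01] 53.1340777353575
71 21.8667 [558.58  25.99  71.18] [-3.34  1.72  3.52] [ 0.37  1.39 -0.49] 52.39428763050968
68 22.1167 [558.49  25.86  67.99] [-3.59  1.5   3.05] [ 0.02  1.73 -0.62] 52.881269725052
65 22.3667 [558.57  25.8   64.79] [-3.8   0.52  0.58] [-0.31  1.52 -0.19] 53.02091980689254
62 22.6167 [558.92  26.01  61.63] [-2.05  0.95 -1.95] [ 0.1   0.96 -0.22] 52.985128049025164
59 22.8667 [558.89  26.    58.38] [-1.4  -0.12 -5.96] [ 0.27  0.5  -0.16] 52.98367964101897
56 23.1167 [559.9   26.12  56.47] [-0.96 -1.41  1.43] [0.09 0.37 0.06] 52.58699080182321
```

The forces show the jaws being pushed open and then snapping shut. One light extra press to confirm the bottom, then release, retreat and look.

```bash
python3 - <<'E'
from h import *
np.set_printoptions(precision=2,suppress=True)
for z in (55.3,54.6,54):
    bot.line_to([559,26,z],20); bot.pause(.1); s=bot.read_state(); print(z,s['tcp_pos'],s['contact_force'],s['moment'])
    if s['contact_force'][2]>15: break
bot.move_gripper(86); s=bot.read_state(); p=s['tcp_pos']
bot.line_to([559,26,200],150)
bot.move_ptp([430,-330,240],down(-.431+np.pi).tolist()); bot.pause(.2)
np.set_printoptions(precision=1,suppress=True)
T,S=bot.camera('top'),bot.camera('side')
cv2.imwrite('pics/top4.png',T[:,:,::-1]);cv2.imwrite('pics/side4.png',S[:,:,::-1])
for n,im,roi in (('top',T,(225,210,330,265)),('side',S,(270,160,330,260))):
    for c in blob(im,roi,(50,100,40),(85,255,255))[:2]: print('green',n,c.mean(0),onplane(n,c.mean(0),75))
    for c in blob(im,roi,(0,150,70),(6,255,255))[:2]: print('red',n,cv2.contourArea(c),c.mean(0),cv2.boundingRect(c.astype(np.int32)))
a,b=[cv2.resize(x,None,fx=5,fy=5,interpolation=2) for x in (T[208:265,228:324],S[160:260,275:335])]
o=np.zeros((500,790,3),np.uint8); o[:a.shape[0],:a.shape[1]]=a; o[:b.shape[0],485:485+b.shape[1]]=b
cv2.imwrite('pics/crop4.png',o[:,:,::-1]); print(bot.read_state()['t'])
E
```

```text
55.3 [559.91  26.13  56.  ] [-0.51 -1.22  4.64] [0.02 0.44 0.11]
54.6 [559.99  26.16  55.95] [-4.26 -1.38 10.74] [0.21 1.34 0.05]
54 [559.97  26.14  55.87] [-4.88 -1.36 16.5 ] [0.26 2.05 0.06]
green top [311.1 245.6] [536.6 -59.4  75. ]
green top [239.1 229.2] [577.6 111.7  75. ]
red top 21.0 [315.8 240. ] (313, 237, 6, 7)
red top 20.0 [237.5 222. ] (235, 219, 6, 7)
green side [299.1 234.8] [581.9 103.1  75. ]
green side [300.  174.2] [533.4 -71.8  75. ]
red side 36.0 [294.9 238.7] (293, 232, 6, 13)
red side 1.5 [293.  169.2] (292, 168, 3, 3)
27.775
```

View pics/crop4.png

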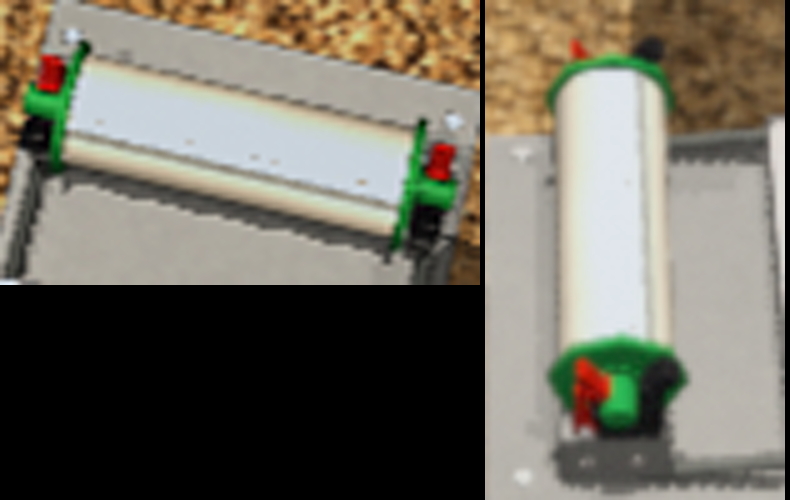

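View pics/side4.png

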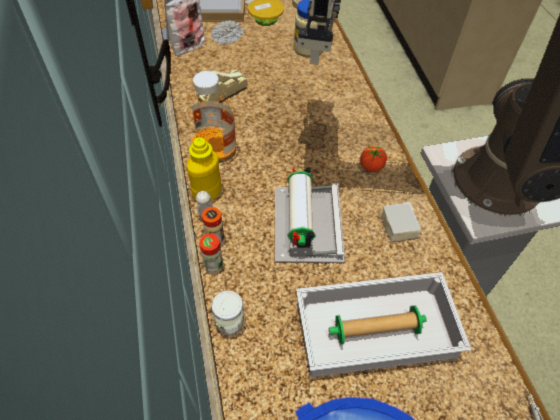

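The roll sits in both clips, and the plugs are at (239,229) and (311,246), matching the core's original seated position within about 1 px. The red jaws are at (237.5,222) and (315.8,240), the same as when empty and closed. The core is at rest in the pan and all the bottles are standing. Handing in now.

```bash
python3 -c "
from plant import bot
print(bot.close_job())"
```

```text
the job is handed in; nothing more can be done
None
```

I laid the empty core in the scrap pan, and the new roll is seated with both red jaws closed, going by the last camera pictures; I handed the job in just after 27.8 s, and no verdict came back.

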